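# Check a dried flask with the humidity probe

### The job

The round flask clamped on the stand has come out of the drying oven and its air is to be checked for moisture: take out its white stopper, set it down in the white porcelain dish without dropping it, then take the humidity probe from its holder and lower its stem through the flask's neck without touching the glass. Finish while holding the probe there, still and upright, with its stem centred in the neck and its tip in the middle of the round bulb. Do not knock the stand or shift the other glassware.

Things in the scene. Friction and masses are not known exactly. Their poses are not given: they have to be found in the camera images.
- stand: Fixed stand with the clamped round flask (bulb 64 mm wide). Origin on the bench below the flask's axis; z up. Steel rod (12 mm, top 350 mm up) stands 140 mm from that axis along +x, away from the robot. Base plate 12 mm thick, x -75 to 165, y -60 to 60 mm. Clamp grips the neck 90 mm up (jaws 54 mm wide along y); its arm runs to the rod; all of it stays 20 mm or more below the mouth.
- mouth (a point): Centre of the open top of the flask's neck, at the rim, 130 mm above the bench; z up. The frosted neck has a straight round bore 28 mm wide and 50 mm long, outer width 32 mm, rim bead 35 mm. The stopper sits in it at the start.
- bulb (a point): Centre of the flask's round bulb (60 mm wide inside), on the neck's axis, 78 mm below the mouth: where the probe's tip goes.
- stopper_grip (a point): Point on the axis of the white plastic stopper (about 30 g) where to hold it: 60 mm above its underside, 12 mm below its top; z up. Stopper 72 mm tall: plug 32 mm long, 25 to 23 mm wide, flange 34 mm wide, 4 mm thick, that rests on the flask's rim, then a round grip 22 mm wide, 36 mm tall. Sits loosely in the neck and lifts straight up.
- dish: Shallow white porcelain dish, loose, 300 g, round, 120 mm wide at the rim, 24 mm high; inner floor 5 mm above the bench, about 86 mm wide. Origin at the centre of its underside.
- probe_grip (a point): Centre of the probe's handle, on its axis; z up. The cordless humidity probe (about 120 g) stands upright in its holder: black round handle 26 mm wide, 75 mm tall (top 37.5 mm above this point, lower shoulder 37.5 mm below), under it a straight steel stem 12 mm wide, 115 mm long.
- probe_tip (a point): Lower end of the probe's stem, on its axis, 152.5 mm below the centre of the handle.
- holder_hole (a point): Centre of the middle hole (16 mm wide) in the top of the fixed grey probe holder, 128 mm above the bench. The stem hangs in it, the handle's shoulder rests on the top, the tip is 13 mm above the bench. Holder 130 mm along its y, 85 mm along its x; two more holes, 36 mm to either side along y, are empty.
- beaker: Bystander: empty glass beaker, 70 mm wide, 88 mm tall. Origin at the centre of its underside.
- bottle: Bystander: capped amber bottle, 68 mm wide, 135 mm tall. Origin at the centre of its underside.
- erlenmeyer: Bystander: empty conical flask, 65 mm wide at the foot, 105 mm tall. Origin at the centre of its underside.
There are look-alikes about, which are no part of the job. Leave any brown or red look-alike of the part that bears probe_grip alone. Several things look just like the dish: the one meant starts farthest from the robot's base.

How it is judged (in metres and radians):
On the way, in this order (a step that is already met when the one before it is completed fails the run):
1. the stopper is lowered into the dish while still held (horizontal distance between stopper_grip and dish below 0.05 m and z of stopper_grip in the frame of dish below 0.075 m and contact force between the fingers and stopper above 0.5 N).
2. the stopper is let go and stays in the dish (horizontal distance between stopper_grip and dish below 0.055 m and z of stopper_grip in the frame of dish below 0.075 m and contact force between stopper and dish above 0.05 N and contact force between the fingers and stopper below 0.05 N), for 0.2 s.
3. the probe is held over the flask's mouth (horizontal distance between probe_tip and mouth below 0.02 m and z of probe_tip in the frame of mouth above 0 m and contact force between the fingers and probe above 0.5 N).
At the end, for the whole second after the job is handed in: The gripper holds the probe still, upright within 4 degrees and clear of the glass; tip within 10 mm of the bulb centre in height; tip and handle within 6 mm of the neck axis; the stopper is let go and rests in the dish, its grip point within 55 mm of the dish middle and under 75 mm high (all of step 2 and horizontal distance between probe_tip and bulb below 0.006 m and z of probe_tip in the frame of bulb between -0.01 and 0.01 m and horizontal distance between probe_grip and mouth below 0.006 m and angle between probe_tip's own z axis and vertical below 0.07 rad and linear speed of probe below 0.01 m/s and contact force between the fingers and probe above 1 N and contact force between probe and stand below 0.1 N); the arm keeps its last pose, push and grip.
It fails at once if the probe touches the flask, clamp or stand (contact force between probe and stand above 0.2 N).
It fails at once if the robot knocks the stand or the flask (over 15 N) (contact force between any of the fingers, the arm and stand above 15 N).
It fails at once if a bystander is shifted by more than 15 mm (distance of any of beaker, bottle, erlenmeyer from where it was at the start of the episode above 0.015 m).
It also fails if it takes over 70 s, if anything falls off the work surface, if the arm or the gripper's body presses on something with over 40 N, if the wrist force passes 120 N, or if a joint passes its speed limit or range.

### The arm

A 6-joint arm with a two-finger parallel gripper is mounted at the origin on the work surface. World frame = base frame: x ahead of the robot, y to its left, z up, the work surface at z = 0. Lengths are in mm, angles in rad, forces in N, time in s.
With the tool pointing down it reaches from about 400 to 925 mm from the base axis. Payload 12.5 kg.
Tool frame: the origin (TCP) lies at the very end of the fingers, on their centre line; the grasp point (between the pads) lies 19 mm behind it; x points along the fingers, y is the direction in which the jaws open and shut, and the axes are right-handed (so a half turn about x gives the same grasp; the last joint's range is limited). The gripper opens to 95 mm and grips with 3 to 60 N. Pads are 20 mm wide; open, the fingers measure 119 mm over their backs; the gripper's body (75 mm by 180 mm) begins 59 mm behind the grasp point.
Start: joints at [-1.444, 0.491, 1.559, -0, 1.092, -0.106], TCP at [144.211, -608.153, 214.661] pointing down, gripper open.
Joint ranges: [-3.1, 3.1], [-0.84, 2.19], [0.05, 2.79], [-1.13, 4.28], [0.06, 2.93], [-2.69, 2.69]. Speed limits (rad/s): [2.22, 2.22, 2.79, 3.14, 3.14, 3.14].

### API

Orientations are given as [roll, pitch, yaw] about the fixed x, y, z axes, in that order (R = Rz(yaw) Ry(pitch) Rx(roll)).
In Python, from cell import * gives the robot as it stands.
- The arm moves only by the tool step_arm, never from a script. Its argument "steps" is a list of rows, each a list of 4 numbers: the shift along the tool's x, y, z in units of 50 mm (1.0 is 50 mm), then the turn about the tool's x in units of 8 degrees (1.0 is 8 degrees). A call has 1 to 20 rows; each row shifts and turns the commanded pose from where the row before left it, along the tool's axes as they then stand; what a row does not reach is not made up. A row lasts 1/8 s, in which the tool goes at most 62.5 mm and 10.7 degrees, less where a joint would pass 70% of its speed; a pose out of reach is approached as far as the arm can. A call is refused whole if a number of a shift passes 1 or a number of a turn 1, either way. A call with a gripper value outside its range is refused whole. "jaw" is the closure, from 0 (fully open) to 1 (shut), set as the call begins (left out, the last holds). The fingers move at their own pace and stop on an object; the grip force is fixed at half the most. Time passes only in rows, so rows that do not move let the fingers close. It gives the time, the measured TCP pose, the force and the opening at its end, in the units of the state.
- state(): the state, without advancing time (a new reading comes with each control period).
- read_camera(name): name is "side" or "top" or "wrist"; returns the picture (420x560x3 uint8, red, green, blue); there is no depth.
- camera_info(name): a dict with "mtx" (3x3 intrinsics, pixels), "eye" and "attitude" of the camera in the world; the wrist camera has in their place "hand_eye" (4x4, takes a point from camera to tool coordinates, whose origin is the TCP and whose axes are the tool frame's). Camera axes: x right, y down, z forward; pixel columns grow to the right and rows downward; lengths in mm; the calibration is good to about 2 mm. The wrist camera is an equidistant fisheye: a pixel r from the principal point sees the ray r / f radians off the axis. A picture is of the moment at which its call begins: read the wrist's pose just before it. camera_info takes no time and is no camera call.
- job_done(): hands the job in, once; it reports no verdict.
The state is a dict: "t": time; "joints": joint angles; "qvel": joint speeds; "tau": joint torques, N m; "eef_pos": TCP position; "tcp_rot": TCP orientation; "ft_force": force on the tool from outside, world axes, zero at the start; "moment": the same for the moment, N m; "opening": opening from 0.0 (shut) to 1.0 (fully open).
Only numpy, scipy, OpenCV 4.12 (cv2) and the standard library are available. Lean on these libraries where they do the work, as an engineer would, in place of code of your own. Each camera call takes 0.05 s, during which the arm holds its last target.

## Working session

There is one attempt and no reset: what is moved stays moved. The work goes in short steps, Python scripts to look and compute and a tool call to move; the robot and the scene stay as the last step left them, time stands still between calls to the robot, and variables do not carry over. Pictures are saved under pics/ and viewed, and the job is handed in when it is done.

Besides the shell and the picture viewer there is one more tool, called after "Request:" as a command line: name --pt "numbers of a row" for each row, then --argument value for the rest. step_arm: Moves the arm, as the interface text tells. Its arguments: {"type":"object","properties":{"steps":{"type":"array","items":{"type":"array","items":{"type":"number"}}},"jaw":{"type":"number"}},"required":["steps"]}

```bash
mkdir -p pics
python3 - <<'E'
from cell import *
import cv2
print(state())
for n in ("side","top","wrist"):
    print(n,camera_info(n))
    cv2.imwrite(f"pics/{n}0.png",read_camera(n)[:,:,::-1])
E
```

```text
{'t': 0.0, 'joints': array([-1.44356618e+00,  4.91530189e-01,  1.55946235e+00, -4.80615132e-06,
        1.09170309e+00, -1.05599472e-01]), 'qvel': array([ 0.0008871 , -0.00085679, -0.0001043 , -0.00083363,  0.00163096,
        0.00115127]), 'tau': array([-3.87505206e-03, -6.12644005e+01, -2.58185059e+01,  6.92140684e-02,
        4.82210715e-02, -1.23143391e-04]), 'eef_pos': array([ 144.1964695 , -607.87954285,  214.07555514]), 'tcp_rot': array([-1.67253118,  1.56969334,  1.70189331]), 'ft_force': array([ 0.70723307,  0.73956648, -0.38881889]), 'moment': array([-0.02776133, -0.01800572, -0.00727883]), 'opening': 0.9979182624310711}
side {'mtx': array([[484.59986869,   0.        , 285.33390236],
       [  0.        , 484.59986869, 210.89413345],
       [  0.        ,   0.        ,   1.        ]]), 'eye': array([ 436.22568933, -807.6239791 ,  770.8082543 ]), 'attitude': array([-2.22453574, -0.01553092, -0.10753856])}
top {'mtx': array([[531.47535091,   0.        , 283.65400807],
       [  0.        , 531.47535091, 205.7728877 ],
       [  0.        ,   0.        ,   1.        ]]), 'eye': array([ 355.23913989,   -6.70203099, 1286.02230789]), 'attitude': array([-2.99948021,  0.01320377, -1.55568126])}
wrist {'mtx': array([[325.1922621 ,   0.        , 275.59010217],
       [  0.        , 325.1922621 , 214.66954473],
       [  0.        ,   0.        ,   1.        ]]), 'hand_eye': array([[-8.97767722e-04, -2.77031583e-01,  9.60860394e-01,
        -1.70012435e+02],
       [ 9.99999597e-01, -2.45686807e-04,  8.63501463e-04,
        -3.86016172e-01],
       [-3.14645509e-06,  9.60860782e-01,  2.77031692e-01,
        -7.84214135e+01],
       [ 0.00000000e+00,  0.00000000e+00,  0.00000000e+00,
         1.00000000e+00]])}
```

View pics/side0.png

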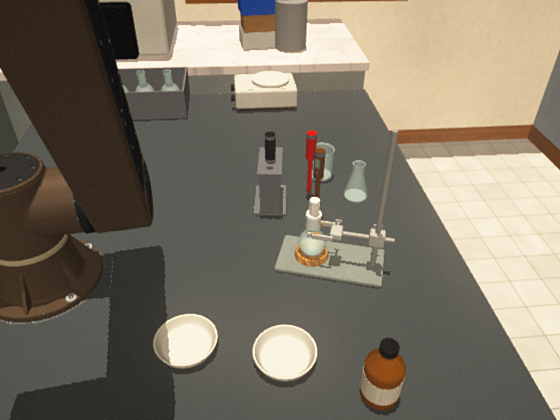

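View pics/top0.png

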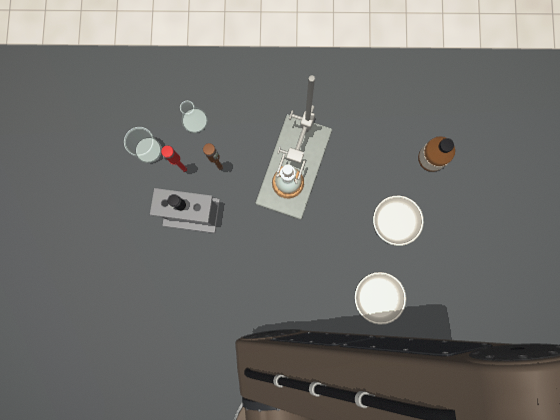

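View pics/wrist0.png

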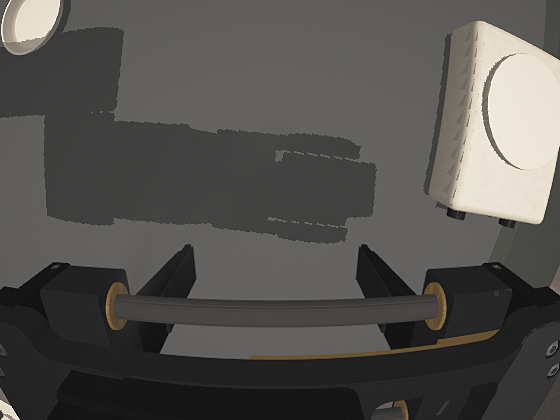

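```bash
cat > h.py <<'E'
import numpy as np, cv2
from cell import *
from scipy.spatial.transform import Rotation as Ro
def ray(n,u,v,st=None):
    c=camera_info(n); K=c["mtx"]
    x=(u-K[0,2])/K[0,0]; y=(v-K[1,2])/K[1,1]
    if n=="wrist":
        r=np.hypot(x,y); s=np.sin(r)/r if r>1e-9 else 1
        d=np.array([x*s,y*s,np.cos(r)])
        T=c["hand_eye"]; R=Ro.from_euler("xyz",st["tcp_rot"]).as_matrix()
        return np.array(st["eef_pos"])+R@T[:3,3], R@T[:3,:3]@d
    R=Ro.from_euler("xyz",c["attitude"]).as_matrix()
    d=R@np.array([x,y,1]); return c["eye"],d/np.linalg.norm(d)
def proj(n,P,st=None):
    c=camera_info(n);K=c["mtx"]
    if n=="wrist":
        T=c["hand_eye"]; R=Ro.from_euler("xyz",st["tcp_rot"]).as_matrix()
        o=np.array(st["eef_pos"])+R@T[:3,3]; q=(R@T[:3,:3]).T@(np.array(P)-o)
        th=np.arctan2(np.hypot(q[0],q[1]),q[2]); k=th/np.hypot(q[0],q[1])
        return K[0,0]*q[0]*k+K[0,2],K[1,1]*q[1]*k+K[1,2]
    R=Ro.from_euler("xyz",c["attitude"]).as_matrix()
    q=R.T@(np.array(P)-c["eye"]); return K[0,0]*q[0]/q[2]+K[0,2],K[1,1]*q[1]/q[2]+K[1,2]
def onz(n,u,v,z,st=None):
    o,d=ray(n,u,v,st); return o+d*(z-o[2])/d[2]
def tri(*rs):
    A=0;b=0
    for o,d in rs:
        M=np.eye(3)-np.outer(d,d);A=A+M;b=b+M@o
    P=np.linalg.solve(A,b)
    return P,[np.linalg.norm((np.eye(3)-np.outer(d,d))@(P-o)) for o,d in rs]
def crop(src,dst,x,y,w,h,k):
    im=cv2.imread(src)[y:y+h,x:x+w]; im=cv2.resize(im,None,fx=k,fy=k,interpolation=cv2.INTER_CUBIC)
    for i in range(0,w,10): cv2.putText(im,str(x+i),(i*k,8),0,.3,(0,255,255),1); cv2.line(im,(i*k,10),(i*k,14),(0,255,255),1)
    for i in range(0,h,10): cv2.putText(im,str(y+i),(0,i*k+4),0,.3,(0,255,255),1)
    cv2.imwrite(dst,im)
E
python3 - <<'E'
from h import *
crop("pics/top0.png","pics/c1.png",120,70,220,175,3)
crop("pics/side0.png","pics/c2.png",240,120,160,170,4-1)
crop("pics/top0.png","pics/c3.png",340,130,125,200,3)
crop("pics/side0.png","pics/c4.png",150,300,260,115,3)
E
```

```text
(no output)
```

View pics/c1.png

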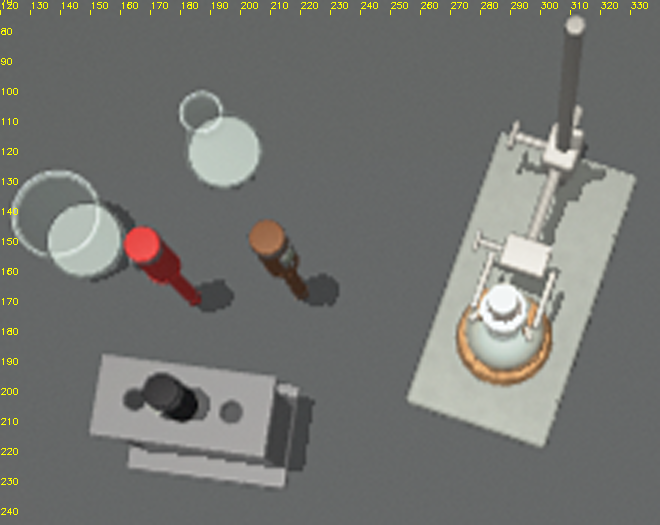

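View pics/c2.png

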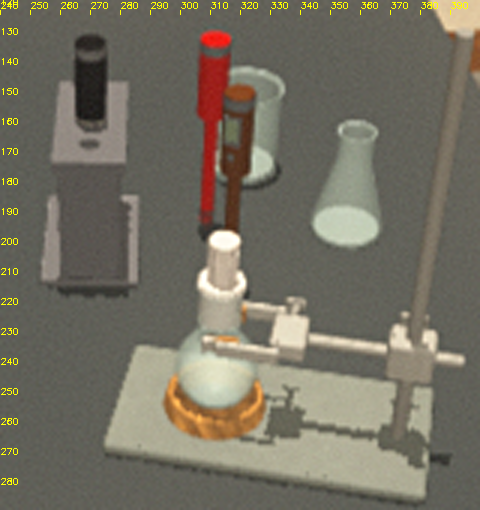

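View pics/c3.png

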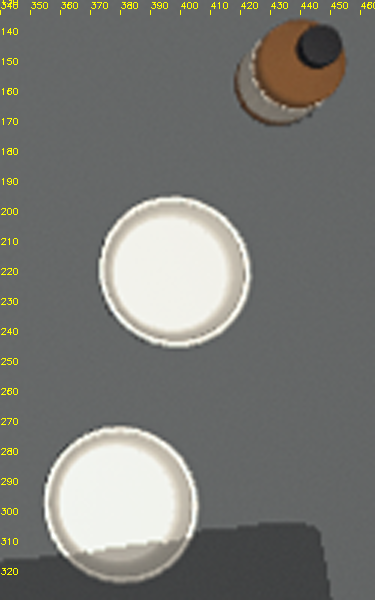

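View pics/c4.png

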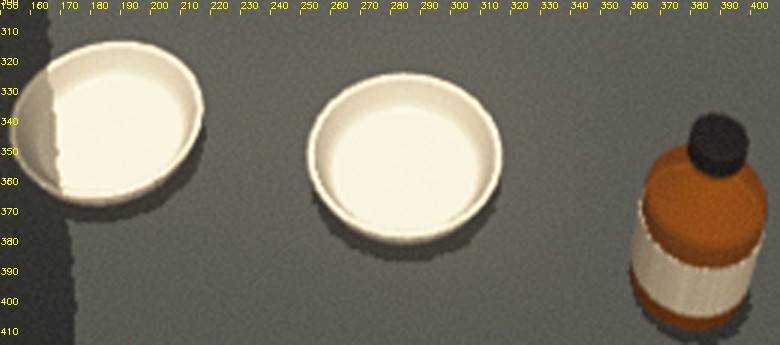

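Run:
```python
from h import *
np.set_printoptions(precision=1,suppress=True)
def both(nm,t,s,z):
    print(nm,*tri(ray("top",*t),ray("side",*s)),onz("top",*t,z),onz("side",*s,z))
both("stop",(287.7,170),(314.7,199.7),170)
both("probe",(174.3,200.3),(270,133.7),203)
both("dish",(398.2,220.5),(285,352.2),24)
both("dish2",(380.3,298),(185.7,341),24)
both("bottlecap",(446.3,145.3),(389,347),135)
both("erl",(187,107),(358.3,162.7),105)
both("beak",(139,141),(325,147),88)
both("rodtop",(311.5,77.7),(393,131),350)
both("red",(168,151.7),(311,133.5),180)
both("brown",(209.5,149.7),(319,151),180)
for p in [(153.5,188),(211.5,195.5),(150,214),(208.5,223)]: print("holder",onz("top",*p,128))
for p in [(287,114),(331,129),(256,203),(301,218)]: print("base",onz("top",*p,12))
for p in [(164.7,203),(187,205),(197,207.5)]: print("hole",onz("top",*p,128))
```

```text
stop [593.6   2.9 170.8] [np.float64(1.5716654985273104), np.float64(1.5716654985274405)] [592.2   3.  170. ] [595.5   4.3 170. ]
probe [519.3 236.  204.1] [np.float64(1.04595016982894), np.float64(1.0459501698291416)] [518.4 236.2 203. ] [520.5 238.3 203. ]
dish [ 505.2 -261.4   20.8] [np.float64(1.1022391695075122), np.float64(1.1022391695074603)] [ 503.7 -260.8   24. ] [ 506.  -263.6   24. ]
dish2 [ 322.  -217.    18.8] [np.float64(1.1260831241666382), np.float64(1.1260831241665659)] [ 321.  -216.3   24. ] [ 323.9 -221.    24. ]
bottlecap [ 661.3 -348.3  131.8] [np.float64(0.6444082824662608), np.float64(0.6444082824661556)] [ 659.7 -347.2  135. ] [ 660.8 -350.5  135. ]
erl [749.9 237.5 109.4] [np.float64(0.317437315168562), np.float64(0.3174373151687158)] [751.7 238.4 105. ] [751.6 244.3 105. ]
beak [677.6 348.7  94.1] [np.float64(4.904640226563182), np.float64(4.904640226563223)] [674.2 350.5  88. ] [685.  360.8  88. ]
rodtop [725.9 -39.7 350.4] [np.float64(1.6951694038002771), np.float64(1.6951694038000371)] [727.9 -40.  350. ] [724.2 -40.  350. ]
red [624.8 257.4 188.8] [np.float64(0.06515907311425505), np.float64(0.06515907311434489)] [626.9 259.5 180. ] [627.7 273.5 180. ]
brown [630.2 169.1 189.8] [np.float64(0.3413030989094187), np.float64(0.3413030989092207)] [632.3 170.7 180. ] [633.8 185.7 180. ]
holder [556.7 300.5 128. ]
holder [541.5 171.  128. ]
holder [498.5 305.4 128. ]
holder [480.3 175.5 128. ]
base [767.5   8.   12. ]
base [ 730.3 -101.2   12. ]
base [543.2  80.   12. ]
base [508.  -29.4  12. ]
hole [523.4 274.  128. ]
hole [519.6 224.4 128. ]
hole [514.3 202.1 128. ]
```

```bash
cat >> h.py <<'E'
def go(target=None,yawdir=None,st=None,pr=True):
    """tool-unit shift to bring TCP to target; yawdir: desired world direction (deg) of tool z"""
    st=st or state(); R=Ro.from_euler("xyz",st["tcp_rot"]).as_matrix()
    az=np.degrees(np.arctan2(R[1,2],R[0,2])); print("t",round(st["t"],2),"tcp",np.round(st["eef_pos"],1),"x",np.round(R[:,0],4),"zdir",round(az,2),"open",round(st["opening"],3),"F",np.round(st["ft_force"],1))
    if target is not None: print("tool shift units",np.round(R.T@(np.array(target)-st["eef_pos"])/50,3))
    if yawdir is not None: print("turn units options",[(round(((yawdir+k-az+180)%360-180)/-8,2)) for k in (0,180)])
E
python3 - <<'E'
from h import *
s=state(); R=Ro.from_euler("xyz",s["tcp_rot"]).as_matrix(); print(R.round(3), s["joints"].round(2))
go([594,4,250],-18.4+180)
E
```

```text
[[-0.     0.231 -0.973]
 [ 0.001 -0.973 -0.231]
 [-1.    -0.001 -0.   ]] [-1.44  0.49  1.56  0.    1.09 -0.11]
t 0.15 tcp [ 144.2 -608.   214.2] x [-1.e-04  8.e-04 -1.e+00] zdir -166.66 open 1.002 F [ 1.   0.8 -0.3]
tool shift units [ -0.707  -9.835 -11.577]
turn units options [np.float64(3.97), np.float64(-18.53)]
```

Request:
step_arm --pt "-0.07 -0.76 -0.89 0" --pt "-0.07 -0.76 -0.89 0" --pt "-0.07 -0.76 -0.89 0" --pt "-0.07 -0.76 -0.89 0" --pt "-0.07 -0.76 -0.89 0" --pt "-0.07 -0.76 -0.89 0" --pt "-0.07 -0.76 -0.89 0" --pt "-0.07 -0.76 -0.89 0" --pt "-0.07 -0.76 -0.89 0" --pt "-0.07 -0.76 -0.89 0" --pt "0 -0.76 -0.89 0" --pt "0 -0.76 -0.89 0" --pt "0 -0.71 -0.89 0" --pt "0 0 0 -1" --pt "0 0 0 -1" --pt "0 0 0 -1" --pt "0 0 0 -1" --pt "0 0 0 -1" --pt "0 0 0 -1" --pt "0 0 0 -1" --jaw 0

```text
t: 2.65
eef_pos: [593.6, 3.6, 249.4]
tcp_rot: [-1.053, 1.57, -2.98]
ft_force: [0.2, -0.3, -0.9]
opening: 0.999
```

Request:
step_arm --pt "0 0 0 -1" --pt "0 0 0 -1" --pt "0 0 0 -1" --pt "0 0 0 -1" --pt "0 0 0 -1" --pt "0 0 0 -1" --pt "0 0 0 -1" --pt "0 0 0 -1" --pt "0 0 0 -1" --pt "0 0 0 -1" --pt "0 0 0 -1" --pt "0 0 0 -0.5" --pt "0 0 0 0" --pt "0 0 0 0"

```text
t: 4.4
eef_pos: [593.7, 3.5, 249.5]
tcp_rot: [-2.59, 1.571, -2.917]
ft_force: [0.5, -0.6, 1.0]
opening: 1.0
```

Run:
```python
from h import *
s=state(); go([594,4,250],-18.4); print(s["joints"].round(2))
cv2.imwrite("pics/w1.png",read_camera("wrist")[:,:,::-1])
np.save("w1.npy",s,allow_pickle=True)
for P in [(594,4,170),(594,4,130),(519,237,203),(505,-262,24),(726,-40,350)]: print(P,np.round(proj("wrist",P,s),1))
```

```text
t 4.4 tcp [593.7   3.5 249.5] x [-3.e-04 -1.e-04 -1.e+00] zdir -18.75 open 1.0 F [ 0.5 -0.6  1. ]
tool shift units [-0.01   0.011  0.004]
turn units options [np.float64(-0.04), np.float64(22.46)]
[-0.11  0.41  1.59 -0.    1.13 -1.35]
(594, 4, 170) [276.  222.3]
(594, 4, 130) [276.  209.3]
(519, 237, 203) [519.7  59.8]
(505, -262, 24) [ 78.2 191.2]
(726, -40, 350) [277.1 533.5]
```

View pics/w1.png

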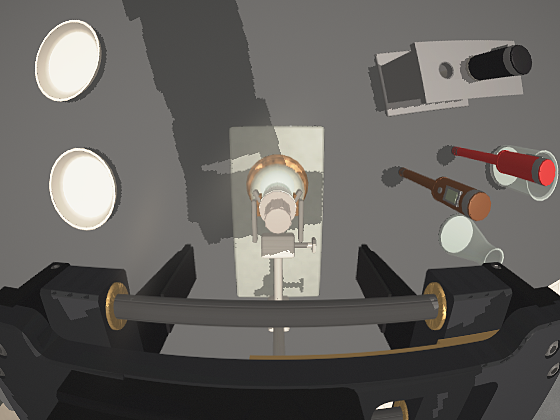

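Run:
```python
from h import *
crop("pics/w1.png","pics/c5.png",220,140,120,120,5)
crop("pics/w1.png","pics/c6.png",440,20,120,100,5)
crop("pics/w1.png","pics/c7.png",40,140,90,100,6)
```

```text
(no output)
```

View pics/c5.png

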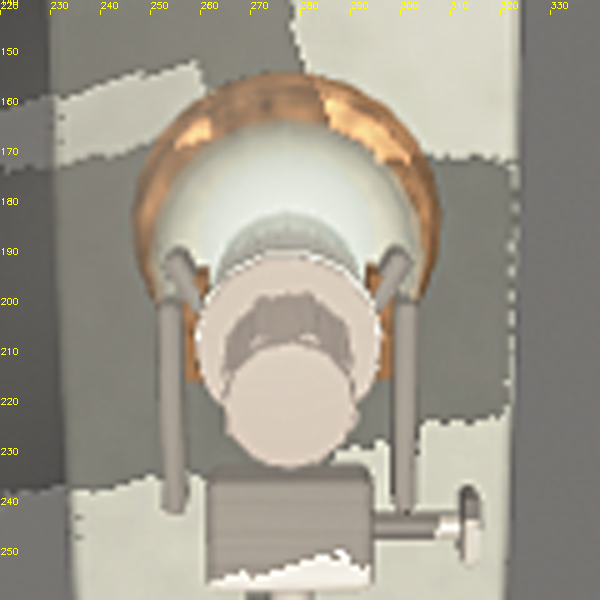

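View pics/c6.png

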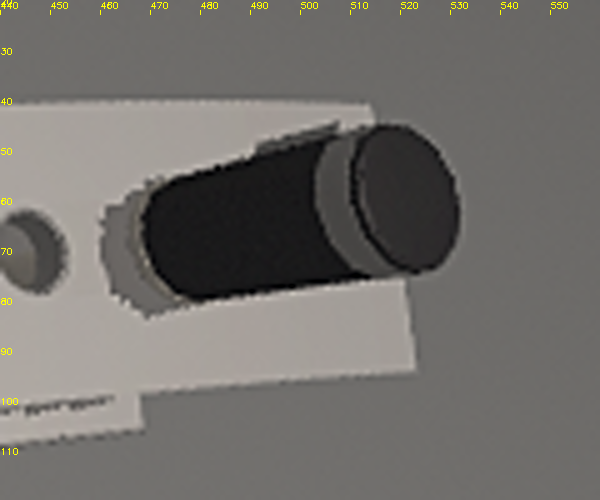

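View pics/c7.png

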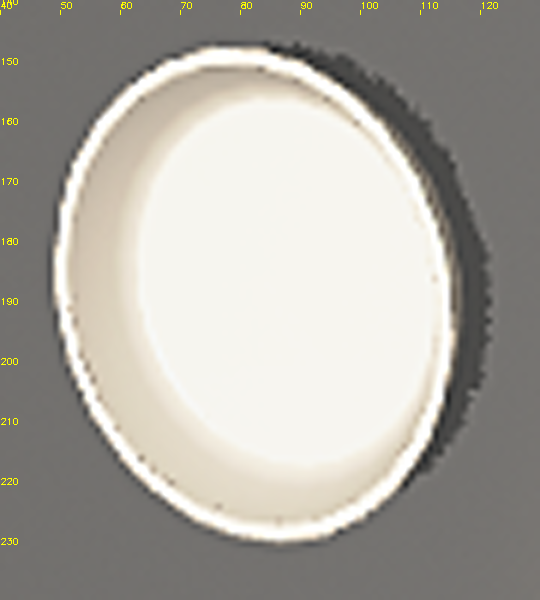

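Run:
```python
from h import *
np.set_printoptions(precision=1,suppress=True)
s=np.load("w1.npy",allow_pickle=True).item()
for nm,p,z in [("stop",(277.8,220.5),170),("flange",(277.4,208),134),("probe",(521,59.5),203),("dish",(82.4,188.5),24)]: print(nm,onz("wrist",*p,z,s))
print(tri(ray("wrist",277.8,220.5,s),ray("top",287.5,169.8),ray("side",314.5,199.5)))
print(tri(ray("wrist",521,59.5,s),ray("top",174.1,200.1),ray("side",269.8,133.5)))
print(tri(ray("wrist",82.4,188.5,s),ray("top",398,220.3),ray("side",284.8,352)))
go([594,3,139])
```

```text
stop [593.    5.9 170. ]
flange [592.3   6.  134. ]
probe [519.  238.7 203. ]
dish [ 504.2 -252.9   24. ]
(array([593.7,   4.6, 169.8]), [np.float64(1.306615790860021), np.float64(1.585371092024502), np.float64(1.4993949116582028)])
(array([519.1, 236.4, 204.8]), [np.float64(0.4027936758757512), np.float64(0.597032769360649), np.float64(0.7618075962745505)])
(array([ 505. , -259.5,   17.7]), [np.float64(2.0145394347747807), np.float64(2.0245247470383982), np.float64(1.478492187503211)])
t 4.45 tcp [593.7   3.6 249.5] x [-0. -0. -1.] zdir -18.74 open 1.004 F [-0.1 -0.   0.5]
tool shift units [ 2.2 -0.   0. ]
```

Request:
step_arm --pt "0.3 0.02 0 0" --pt "0.5 0 0 0" --pt "0.5 0 0 0" --pt "0.5 0 0 0" --pt "0.3 0 0 0" --pt "0.1 0 0 0" --pt "0 0 0 0" --pt "0 0 0 0"

```text
t: 5.45
eef_pos: [594.4, 4.4, 140.4]
tcp_rot: [0.146, 1.57, -0.18]
ft_force: [-0.6, 0.2, -0.3]
opening: 1.002
```

Request:
step_arm --pt "0 0 0 0" --pt "0 0 0 0" --pt "0 0 0 0" --pt "0 0 0 0" --pt "0 0 0 0" --pt "0 0 0 0" --pt "0 0 0 0" --pt "0 0 0 0" --jaw 1

```text
t: 6.45
eef_pos: [594.0, 4.5, 139.6]
tcp_rot: [-0.82, 1.571, -1.146]
ft_force: [0.5, 0.4, -0.5]
opening: 0.227
```

Request:
step_arm --pt "-0.05 0 0 0" --pt "-0.1 0 0 0" --pt "-0.2 0 0 0" --pt "-0.3 0 0 0" --pt "-0.4 0 0 0" --pt "-0.4 0 0 0" --pt "-0.2 0 0 0" --pt "0 0 0 0" --pt "0 0 0 0"

```text
t: 7.58
eef_pos: [593.8, 4.5, 221.6]
tcp_rot: [-2.804, 1.57, -3.129]
ft_force: [-0.2, -1.1, 0.5]
opening: 0.223
```

Run:
```python
from h import *
s=state(); go([505,-260,150]); np.save("w2.npy",s,allow_pickle=True)
cv2.imwrite("pics/w2.png",read_camera("wrist")[:,:,::-1])
cv2.imwrite("pics/s2.png",read_camera("side")[:,:,::-1])
```

```text
t 7.58 tcp [593.8   4.5 221.6] x [-9.e-04 -0.e+00 -1.e+00] zdir -18.66 open 0.223 F [-0.2 -1.1  0.5]
tool shift units [ 1.433 -5.58   0.012]
```

View pics/w2.png

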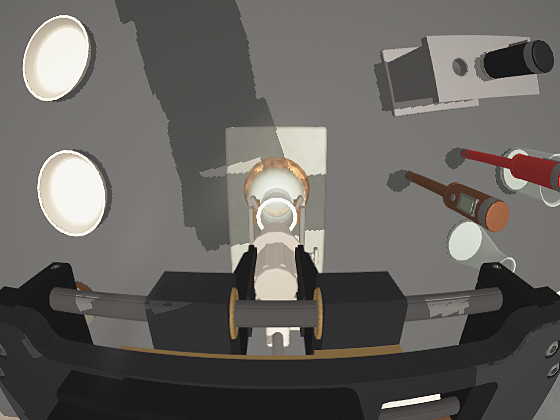

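View pics/s2.png

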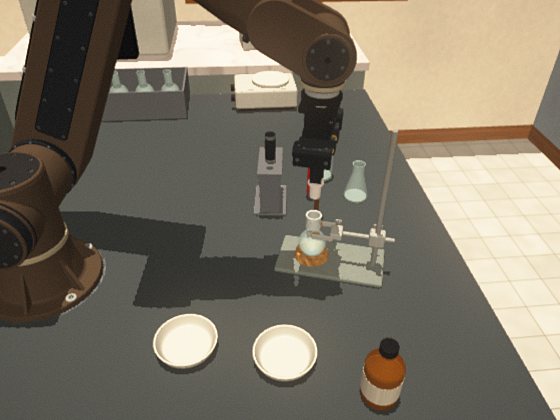

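Request:
step_arm --pt "0 -0.2 0 0" --pt "0 -0.4 0 0" --pt "0 -0.5 0 0" --pt "0 -0.5 0 0" --pt "0 -0.5 0 0" --pt "0 -0.5 0 0" --pt "0 -0.5 0 0" --pt "0 -0.5 0 0" --pt "0 -0.5 0 0" --pt "0.3 -0.5 0 0" --pt "0.4 -0.4 0 0" --pt "0.4 -0.3 0 0" --pt "0.3 -0.2 0 0" --pt "0.1 -0.08 0 0" --pt "0 0 0 0" --pt "0 0 0 0" --pt "0 0 0 0"

```text
t: 9.8
eef_pos: [505.1, -259.6, 147.7]
tcp_rot: [-0.295, 1.57, -0.62]
ft_force: [-0.3, 0.6, 0.7]
opening: 0.227
```

Run:
```python
from h import *
s=state(); go([505,-260,47]); np.save("w3.npy",s,allow_pickle=True)
cv2.imwrite("pics/w3.png",read_camera("wrist")[:,:,::-1])
cv2.imwrite("pics/s3.png",read_camera("side")[:,:,::-1])
cv2.imwrite("pics/t3.png",read_camera("top")[:,:,::-1])
crop("pics/t3.png","pics/c8.png",230,100,130,130,5)
```

```text
t 9.8 tcp [ 505.1 -259.6  147.7] x [ 8.e-04 -6.e-04 -1.e+00] zdir -18.63 open 0.227 F [-0.3  0.6  0.7]
tool shift units [ 2.013e+00 -8.000e-03 -1.000e-03]
```

View pics/w3.png

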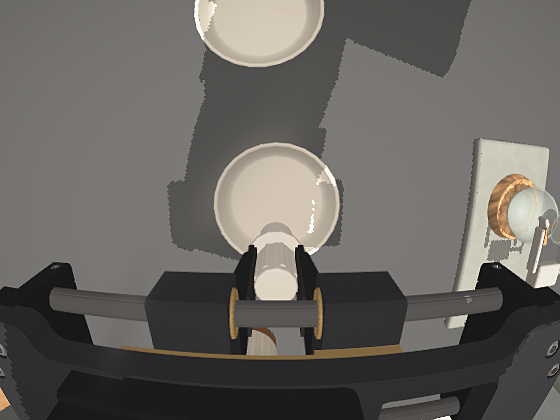

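View pics/s3.png

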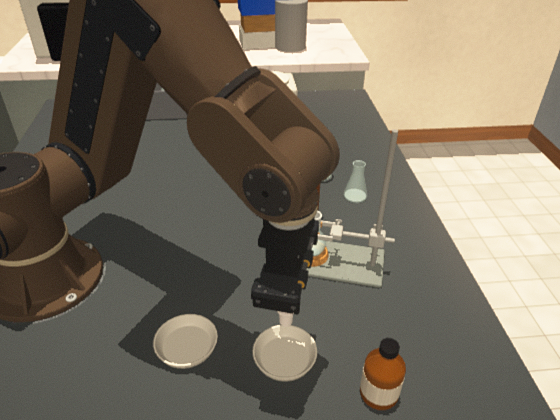

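View pics/c8.png

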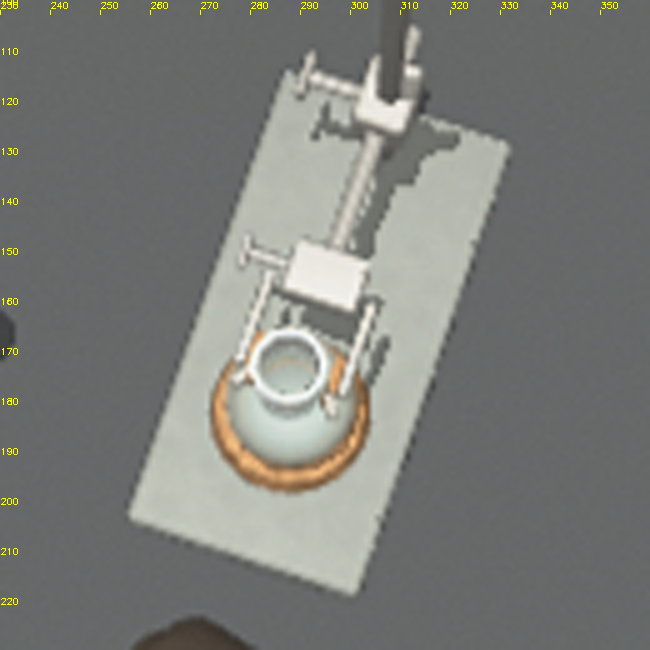

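Run:
```python
from h import *
np.set_printoptions(precision=1,suppress=True)
s=np.load("w3.npy",allow_pickle=True).item()
for v in (201,203): print(onz("wrist",276.8,v,24,s))
s2=np.load("w2.npy",allow_pickle=True).item()
print("mouth top",onz("top",287.2,173,130),"wrist",onz("wrist",276.8,213,130,s2))
crop("pics/w2.png","pics/c9.png",240,170,80,80,7)
```

```text
[ 499.3 -256.2   24. ]
[ 501.1 -256.9   24. ]
mouth top [593.9   4.3 130. ] wrist [590.2   7.  130. ]
```

View pics/c9.png

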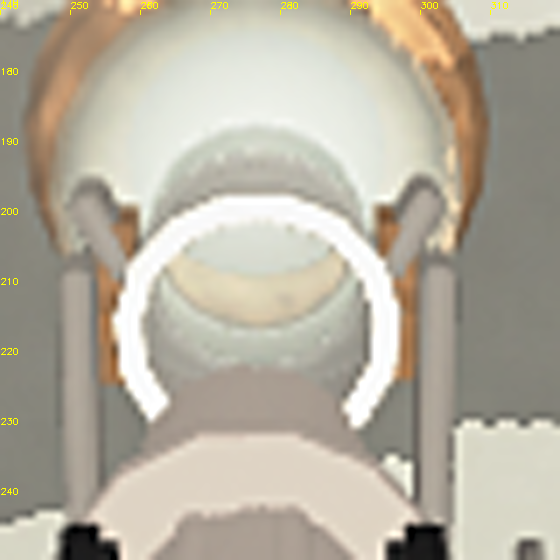

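Request:
step_arm --pt "0.2 0 0 0" --pt "0.3 0 0 0" --pt "0.3 0 0 0" --pt "0.3 0 0 0" --pt "0.3 0 0 0" --pt "0.3 0 0 0" --pt "0.2 0 0 0" --pt "0.06 0 0 0" --pt "0 0 0 0" --pt "0 0 0 0"

```text
t: 11.2
eef_pos: [505.0, -260.0, 49.6]
tcp_rot: [-0.358, 1.57, -0.683]
ft_force: [-0.4, -0.3, 0.2]
opening: 0.227
```

Request:
step_arm --pt "0.02 0 0 0" --pt "0.02 0 0 0" --pt "0.02 0 0 0" --pt "0 0 0 0" --pt "0 0 0 0"

```text
t: 11.82
eef_pos: [504.9, -259.9, 46.6]
tcp_rot: [-0.404, 1.57, -0.73]
ft_force: [-1.0, 0.5, 4.6]
opening: 0.226
```

Request:
step_arm --pt "0 0 0 0" --pt "0 0 0 0" --pt "0 0 0 0" --pt "0 0 0 0" --pt "0 0 0 0" --pt "0 0 0 0" --pt "0 0 0 0" --pt "0 0 0 0" --jaw 0

```text
t: 12.82
eef_pos: [504.8, -259.9, 46.1]
tcp_rot: [-1.009, 1.571, -1.335]
ft_force: [-0.4, -0.3, 0.1]
opening: 0.984
```

Request:
step_arm --pt "-0.1 0 0 0" --pt "-0.4 0 0 0" --pt "-0.6 0 0 0" --pt "-0.6 0 0 0" --pt "-0.6 0 0 0" --pt "-0.6 0 0 0" --pt "-0.6 0 0 0" --pt "-0.6 0 0 0" --pt "-0.1 0 0 0" --pt "0 0 0 0"

```text
t: 14.08
eef_pos: [504.5, -259.7, 255.7]
tcp_rot: [-3.039, 1.571, 2.919]
ft_force: [1.4, -0.3, -0.6]
opening: 0.997
```

Run:
```python
from h import *
s=state(); go([519,237,270]); np.save("w4.npy",s,allow_pickle=True)
cv2.imwrite("pics/w4.png",read_camera("wrist")[:,:,::-1])
cv2.imwrite("pics/s4.png",read_camera("side")[:,:,::-1])
```

```text
t 14.07 tcp [ 504.5 -259.7  255.7] x [-2.e-04  1.e-04 -1.e+00] zdir -18.66 open 0.997 F [ 1.4 -0.3 -0.6]
tool shift units [-0.285  9.504 -2.904]
```

View pics/w4.png

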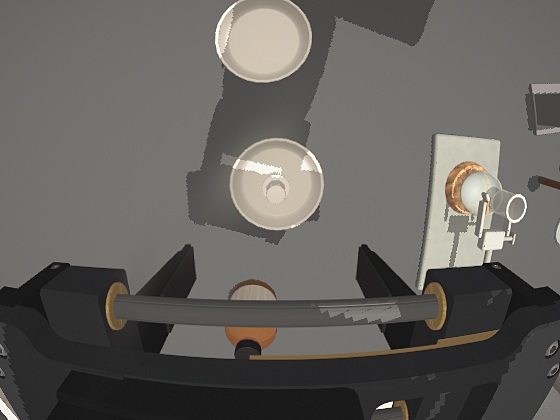

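View pics/s4.png

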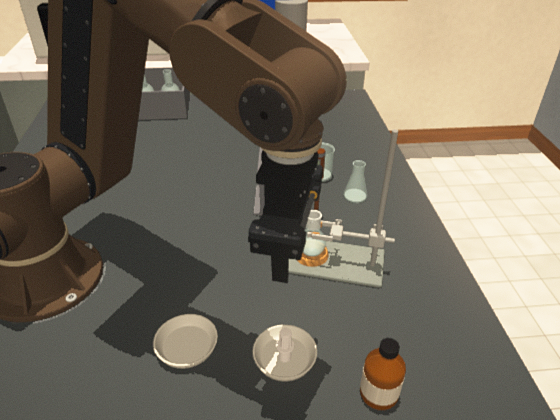

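Request:
step_arm --pt "-0.02 0.4 -0.16 0" --pt "-0.02 0.55 -0.16 0" --pt "-0.02 0.55 -0.16 0" --pt "-0.02 0.55 -0.16 0" --pt "-0.02 0.55 -0.16 0" --pt "-0.02 0.55 -0.16 0" --pt "-0.02 0.55 -0.16 0" --pt "-0.02 0.55 -0.16 0" --pt "-0.02 0.55 -0.16 0" --pt "-0.02 0.55 -0.16 0" --pt "-0.02 0.55 -0.16 0" --pt "-0.02 0.55 -0.16 0" --pt "-0.02 0.55 -0.16 0" --pt "-0.02 0.55 -0.16 0" --pt "-0.02 0.55 -0.16 0" --pt "0 0.55 -0.16 0" --pt "0 0.55 -0.16 0" --pt "0 0.3 -0.18 0" --pt "0 0 0 0" --pt "0 0 0 0"

```text
t: 16.68
eef_pos: [519.1, 236.1, 271.0]
tcp_rot: [-1.8, 1.57, -2.125]
ft_force: [0.4, 0.4, 1.1]
opening: 1.002
```

Run:
```python
from h import *
s=state(); go([519,237,147]); np.save("w5.npy",s,allow_pickle=True)
cv2.imwrite("pics/w5.png",read_camera("wrist")[:,:,::-1])
print(proj("wrist",(519,237,203),s))
```

```text
t 16.68 tcp [519.1 236.1 271. ] x [-2.e-04 -4.e-04 -1.e+00] zdir -18.67 open 1.002 F [0.4 0.4 1.1]
tool shift units [ 2.48   0.018 -0.008]
(np.float64(276.37363880339274), np.float64(225.98996170662875))
```

View pics/w5.png

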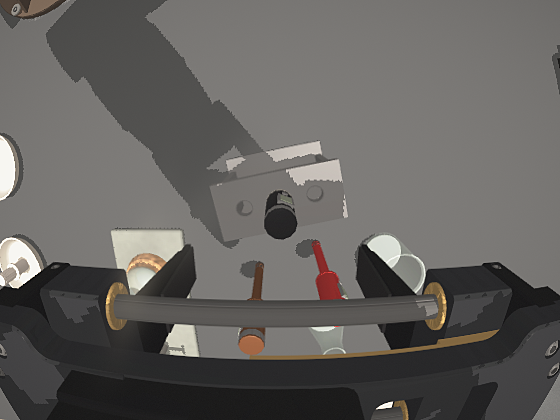

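Run:
```python
from h import *
crop("pics/w5.png","pics/c10.png",240,170,80,80,7)
```

```text
(no output)
```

View pics/c10.png

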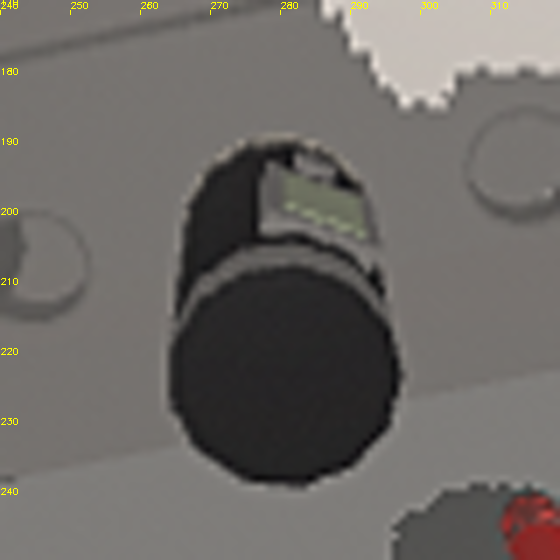

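Run:
```python
from h import *
np.set_printoptions(precision=1,suppress=True)
s=np.load("w5.npy",allow_pickle=True).item()
P=onz("wrist",280.4,223.3,203,s);print(P)
print(tri(ray("wrist",280.4,223.3,s),ray("top",174.1,200.1),ray("side",269.8,133.5)))
for q in [(245.2-.4,206.8-.4),(316.2-.4,193.2-.4)]: print(onz("wrist",*q,128,s))
go([518.3,237.8,147])
```

```text
[517.9 240.6 203. ]
(array([519.1, 238.9, 202.2]), [np.float64(1.8539005396148656), np.float64(2.0524036285675513), np.float64(1.358234073360619)])
[512.8 206.  128. ]
[522.1 277.2 128. ]
t 16.73 tcp [519.3 235.9 271.1] x [-0. -0. -1.] zdir -18.69 open 1.0 F [-0.5 -0.6  0.6]
tool shift units [ 2.5  0.  -0. ]
```

Request:
step_arm --pt "0.2 0.055 -0.03 0" --pt "0.4 0 0 0" --pt "0.4 0 0 0" --pt "0.4 0 0 0" --pt "0.4 0 0 0" --pt "0.4 0 0 0" --pt "0.2 0 0 0" --pt "0.08 0 0 0" --pt "0 0 0 0" --pt "0 0 0 0"

```text
t: 17.98
eef_pos: [519.1, 239.7, 147.7]
tcp_rot: [0.58, 1.57, 0.254]
ft_force: [-0.0, 0.3, 0.9]
opening: 1.001
```

Request:
step_arm --pt "0 0 0 0" --pt "0 0 0 0" --pt "0 0 0 0" --pt "0 0 0 0" --pt "0 0 0 0" --pt "0 0 0 0" --pt "0 0 0 0" --pt "0 0 0 0" --jaw 1

```text
t: 18.98
eef_pos: [518.8, 239.7, 147.0]
tcp_rot: [-1.716, 1.571, -2.042]
ft_force: [0.1, 0.4, -0.3]
opening: 0.27
```

Run:
```python
from h import *
s=state(); go(); print(s["moment"].round(2)); np.save("w6.npy",s,allow_pickle=True)
cv2.imwrite("pics/w6.png",read_camera("wrist")[:,:,::-1])
```

```text
t 18.98 tcp [518.8 239.7 147. ] x [-1.e-04 -1.e-04 -1.e+00] zdir -18.66 open 0.27 F [ 0.1  0.4 -0.3]
[ 0.06 -0.14  0.05]
```

View pics/w6.png

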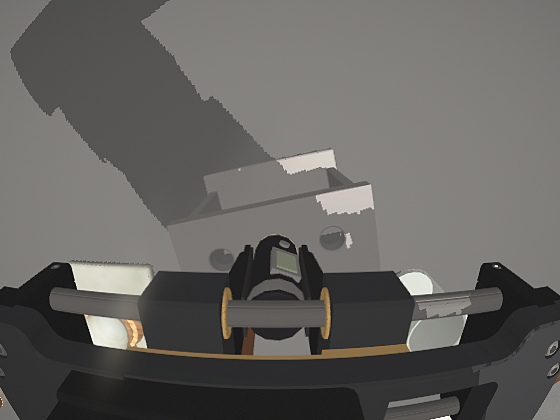

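Request:
step_arm --pt "-0.05 0 0 0" --pt "-0.1 0 0 0" --pt "-0.2 0 0 0" --pt "-0.3 0 0 0" --pt "-0.4 0 0 0" --pt "-0.4 0 0 0" --pt "-0.4 0 0 0" --pt "-0.4 0 0 0" --pt "-0.4 0 0 0" --pt "-0.3 0 0 0" --pt "-0.2 0 0 0" --pt "-0.1 0 0 0" --pt "0 0 0 0" --pt "0 0 0 0"

```text
t: 20.78
eef_pos: [518.7, 239.6, 309.0]
tcp_rot: [-2.425, 1.57, -2.751]
ft_force: [0.4, 0.7, -1.2]
opening: 0.269
```

Run:
```python
from h import *
s=state(); go([594,4.5,310]); print(s["moment"].round(2)); np.save("w7.npy",s,allow_pickle=True)
cv2.imwrite("pics/w7.png",read_camera("wrist")[:,:,::-1])
cv2.imwrite("pics/s7.png",read_camera("side")[:,:,::-1])
crop("pics/s7.png","pics/c11.png",210,60,160,150,5)
```

```text
t 20.77 tcp [518.7 239.6 309. ] x [-1.e-03 -4.e-04 -1.e+00] zdir -18.66 open 0.269 F [ 0.4  0.7 -1.2]
tool shift units [-0.02  -3.974  2.932]
[ 0.07 -0.13  0.04]
```

View pics/c11.png

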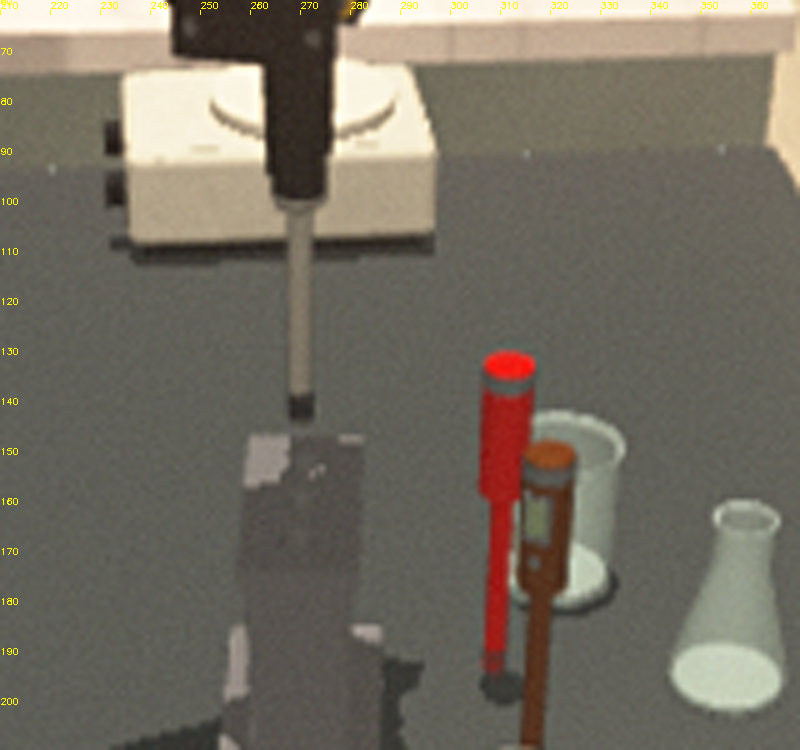

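View pics/w7.png

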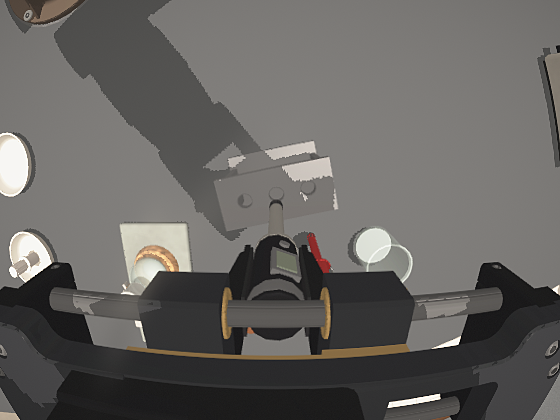

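Request:
step_arm --pt "0 -0.1 0.07 0" --pt "0 -0.2 0.15 0" --pt "0 -0.3 0.22 0" --pt "0 -0.4 0.3 0" --pt "0 -0.4 0.3 0" --pt "0 -0.4 0.3 0" --pt "0 -0.4 0.3 0" --pt "0 -0.4 0.3 0" --pt "0 -0.4 0.3 0" --pt "0 -0.4 0.3 0" --pt "0 -0.3 0.22 0" --pt "0 -0.2 0.13 0" --pt "0 -0.07 0.04 0" --pt "0 0 0 0" --pt "0 0 0 0" --pt "0 0 0 0"

```text
t: 22.88
eef_pos: [594.0, 5.2, 309.7]
tcp_rot: [-0.241, 1.571, -0.566]
ft_force: [-0.1, -0.2, -1.4]
opening: 0.272
```

Run:
```python
from h import *
s=state(); go([594,4.5,310]); print(s["moment"].round(2)); np.save("w8.npy",s,allow_pickle=True)
cv2.imwrite("pics/w8.png",read_camera("wrist")[:,:,::-1])
cv2.imwrite("pics/s8.png",read_camera("side")[:,:,::-1])
cv2.imwrite("pics/t8.png",read_camera("top")[:,:,::-1])
crop("pics/s8.png","pics/c12.png",260,100,130,160,5)
crop("pics/w8.png","pics/c13.png",220,130,110,120,5)
```

```text
t 22.88 tcp [594.    5.2 309.7] x [ 1.e-04 -1.e-04 -1.e+00] zdir -18.62 open 0.272 F [-0.1 -0.2 -1.4]
tool shift units [-0.006 -0.014  0.004]
[ 0.05 -0.12 -0.  ]
```

View pics/c12.png

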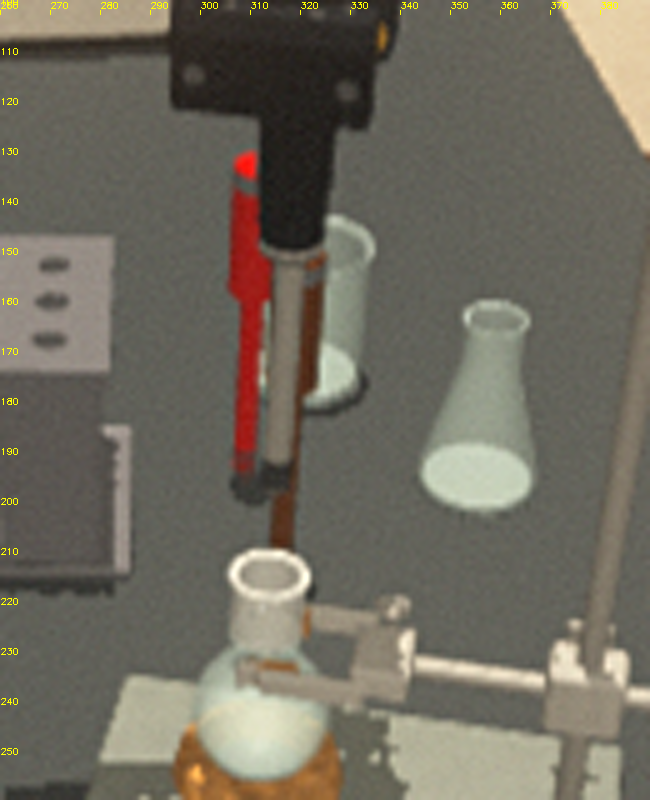

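View pics/c13.png

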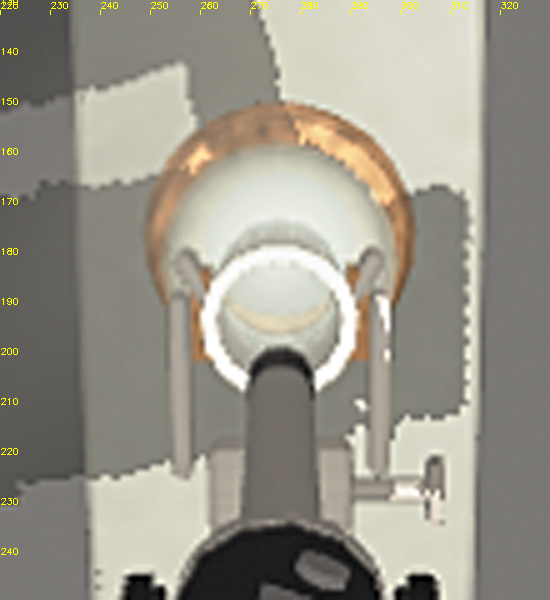

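View pics/t8.png

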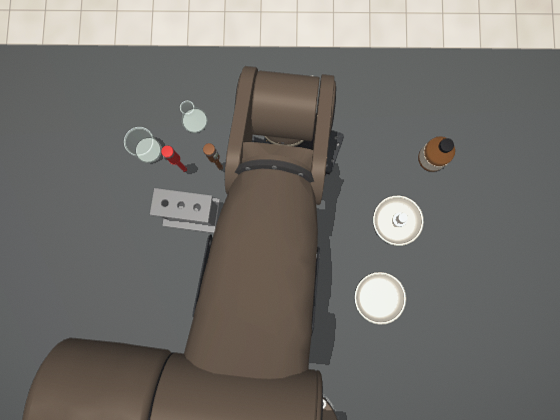

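```bash
cat >> h.py <<'E'
from scipy.optimize import least_squares
def circ_ext(n,c,r,st=None):
    a=np.linspace(0,2*np.pi,90); q=np.array([proj(n,(c[0]+r*np.cos(t),c[1]+r*np.sin(t),c[2]),st) for t in a])
    return q[:,0].min(),q[:,0].max(),q[:,1].min(),q[:,1].max()
def fitc(n,z,r,ext,x0,st=None):
    f=lambda p:[m-e for m,e in zip(circ_ext(n,(p[0],p[1],z),r,st),ext) if e is not None]
    s=least_squares(f,x0); return s.x.round(1),np.round(s.fun,1)
E
python3 - <<'E'
from h import *
s=np.load("w8.npy",allow_pickle=True).item()
def px(o,k,v): return None if v is None else o+v/k-0.5
x0=(594,4)
print("W mouth",fitc("wrist",130,17.5,[px(220,5,202),px(220,5,358),px(130,5,242),None],x0,s))
for z in (173,175.7,178):
  print("W tip",z,fitc("wrist",z,6,[px(220,5,248),px(220,5,315),px(130,5,347),None],x0,s))
print("S mouth",fitc("side",130,17.5,[px(260,5,229),px(260,5,311),px(100,5,548),px(100,5,605)],x0))
for z in (173,175.7,178):
  print("S tip",z,fitc("side",z,6,[px(260,5,260),px(260,5,293),None,px(100,5,490)],x0))
E
```

```text
W mouth (array([592.8,   5.7]), array([-0.3,  0.3,  0. ]))
W tip 173 (array([594.6,   5.5]), array([ 0.5, -0.5, -0. ]))
W tip 175.7 (array([594. ,   5.7]), array([ 0.5, -0.5, -0. ]))Traceback (most recent call last):
  File "<stdin>", line 7, in <module>
  File "h.py", line 48, in fitc
    s=least_squares(f,x0); return s.x.round(1),np.round(s.fun,1)
    return func(*args, **kwargs)
    vector_fun = VectorFunction(
        fun_wrapped,
    ...<6 lines>...
        workers=workers
    )
    self.J, dct = approx_derivative(
                  ~~~~~~~~~~~~~~~~~^
        self.fun_wrapped, self.x, f0=self.f, **finite_diff_options
        ^^^^^^^^^^^^^^^^^^^^^^^^^^^^^^^^^^^^^^^^^^^^^^^^^^^^^^^^^^
    )
    ^
    J, _nfev = _dense_difference(fun_wrapped, x0, f0, h,
               ~~~~~~~~~~~~~~~~~^^^^^^^^^^^^^^^^^^^^^^^^
                             use_one_sided, method,
                             ^^^^^^^^^^^^^^^^^^^^^^
                             mf)
                             ^^^
    df = [f_eval - f0 for f_eval in f_evals]
                                    ^^^^^^^
    f = np.atleast_1d(self.fun(x, *self.args, **self.kwargs))
                      ~~~~~~~~^^^^^^^^^^^^^^^^^^^^^^^^^^^^^^
    return np.atleast_1d(self.fun(x))
                         ~~~~~~~~^^^
    return self.f(x, *self.args, **self.kwargs)
           ~~~~~~^^^^^^^^^^^^^^^^^^^^^^^^^^^^^^
  File "h.py", line 47, in <lambda>
    f=lambda p:[m-e for m,e in zip(circ_ext(n,(p[0],p[1],z),r,st),ext) if e is not None]
                                   ~~~~~~~~^^^^^^^^^^^^^^^^^^^^^^
  File "h.py", line 44, in circ_ext
    a=np.linspace(0,2*np.pi,90); q=np.array([proj(n,(c[0]+r*np.cos(t),c[1]+r*np.sin(t),c[2]),st) for t in a])
                                             ~~~~^^^^^^^^^^^^^^^^^^^^^^^^^^^^^^^^^^^^^^^^^^^^^^^
  File "h.py", line 15, in proj
    c=camera_info(n);K=c["mtx"]
ValueError: time passes only in moves, steps and waits
```

Run:
```python
from cell import *
import pickle
print(state()["t"])
try: pickle.dump({n:camera_info(n) for n in ("side","top","wrist")},open("cam.pkl","wb")); print("ok")
except Exception as e: print(e)
```

```text
23.025
ok
```

```bash
cat >> h.py <<'E'
import pickle
_C=pickle.load(open("cam.pkl","rb"))
camera_info=lambda n:_C[n]
E
cat > m.py <<'E'
from h import *
s=np.load("w8.npy",allow_pickle=True).item()
def px(o,k,v): return None if v is None else o+v/k-0.5
x0=(594,4)
print("S mouth",fitc("side",130,17.5,[px(260,5,229),px(260,5,311),px(100,5,548),px(100,5,605)],x0))
for z in (173,175.7,178):
  print("S tip",z,fitc("side",z,6,[px(260,5,260),px(260,5,293),None,px(100,5,490)],x0))
E
python3 m.py
```

```text
S mouth (array([594.9,   4.1]), array([ 0.1, -0.1,  0.7, -0.7]))
S tip 173 (array([597. ,  13.9]), array([ 0.5, -0.5,  0. ]))
S tip 175.7 (array([596.3,  10.2]), array([ 0.5, -0.5,  0. ]))
S tip 178 (array([595.7,   7.1]), array([ 0.4, -0.4,  0. ]))
```

Request:
step_arm --pt "0.1 -0.01 -0.016 0" --pt "0.2 0 0 0" --pt "0.2 0 0 0" --pt "0.15 0 0 0" --pt "0.1 0 0 0" --pt "0 0 0 0" --pt "0 0 0 0" --pt "0 0 0 0"

```text
t: 24.02
eef_pos: [593.3, 4.5, 272.4]
tcp_rot: [0.085, 1.57, -0.24]
ft_force: [-0.1, 0.3, -0.4]
opening: 0.269
```

Run:
```python
from h import *
s=state(); go([594,4.5,186]); np.save("w9.npy",s,allow_pickle=True)
cv2.imwrite("pics/w9.png",read_camera("wrist")[:,:,::-1])
cv2.imwrite("pics/s9.png",read_camera("side")[:,:,::-1])
crop("pics/s9.png","pics/c14.png",280,140,80,100,7)
crop("pics/w9.png","pics/c15.png",230,150,90,90,7)
```

```text
t 24.02 tcp [593.3   4.5 272.4] x [ 5.e-04 -1.e-04 -1.e+00] zdir -18.66 open 0.269 F [-0.1  0.3 -0.4]
tool shift units [1.728 0.004 0.013]
```

View pics/c14.png

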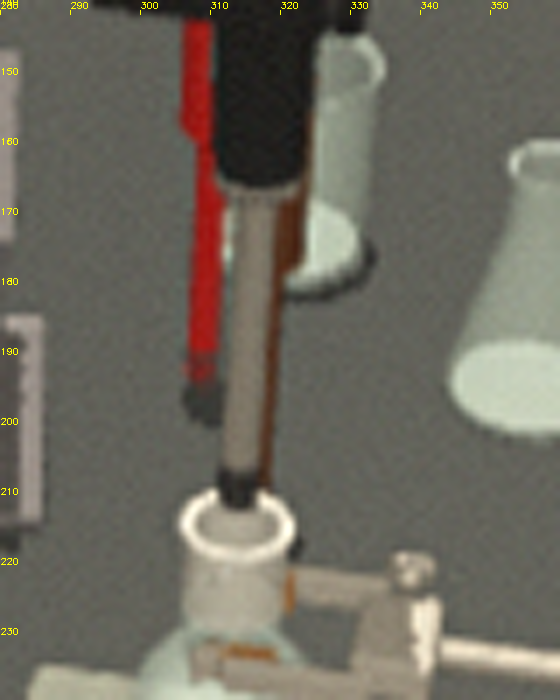

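View pics/c15.png

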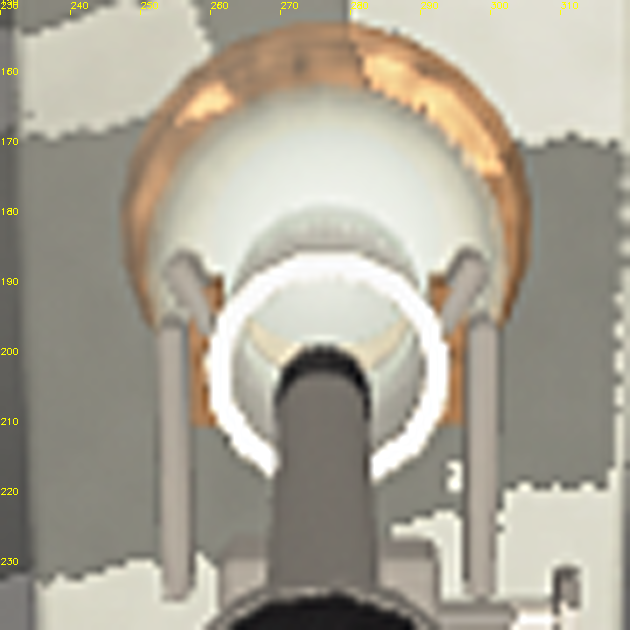

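```bash
cat > m.py <<'E'
from h import *
s=np.load("w9.npy",allow_pickle=True).item()
def px(o,k,v): return None if v is None else o+v/k-0.5
x0=(594,4)
print("W mouth",fitc("wrist",130,17.5,[px(230,7,207),px(230,7,447),px(150,7,248),None],x0,s))
for z in (136,138.4,141): print("W tip",z,fitc("wrist",z,6,[px(230,7,275),px(230,7,369),px(150,7,345),None],x0,s))
print("S mouth",fitc("side",130,17.5,[px(280,7,179),px(280,7,295),px(140,7,486),px(140,7,562)],x0))
for z in (136,138.4,141): print("S tip",z,fitc("side",z,6,[px(280,7,220),px(280,7,261),None,px(140,7,510)],x0))
E
python3 m.py
```

```text
W mouth (array([592.9,   5.5]), array([-0.5,  0.5,  0. ]))
W tip 136 (array([593.7,   4.5]), array([ 0.5, -0.5, -0. ]))
W tip 138.4 (array([593.1,   4.7]), array([ 0.5, -0.5, -0. ]))
W tip 141 (array([592.5,   4.9]), array([ 0.4, -0.4, -0. ]))
S mouth (array([594.9,   5.7]), array([ 0.2, -0.2,  0.5, -0.4]))
S tip 136 (array([596.4,  10.7]), array([ 0.1, -0.1,  0. ]))
S tip 138.4 (array([595.8,   7.6]), array([ 0.1, -0.1,  0. ]))
S tip 141 (array([595.2,   4.3]), array([ 0.1, -0.1,  0. ]))
```

Request:
step_arm --pt "0.05 0.01 0 0" --pt "0.1 0 0 0" --pt "0.1 0 0 0" --pt "0.1 0 0 0" --pt "0.1 0 0 0" --pt "0.1 0 0 0" --pt "0.1 0 0 0" --pt "0.1 0 0 0" --pt "0.05 0 0 0" --pt "0 0 0 0" --pt "0 0 0 0"

```text
t: 25.5
eef_pos: [593.4, 5.0, 232.3]
tcp_rot: [0.028, 1.571, -0.298]
ft_force: [-0.1, -0.7, -0.7]
opening: 0.27
```

Run:
```python
from h import *
s=state(); go([594,4.5,186]); np.save("w10.npy",s,allow_pickle=True)
cv2.imwrite("pics/w10.png",read_camera("wrist")[:,:,::-1])
cv2.imwrite("pics/s10.png",read_camera("side")[:,:,::-1])
crop("pics/s10.png","pics/c16.png",280,140,80,110,5)
crop("pics/w10.png","pics/c17.png",230,150,90,90,7)
```

```text
t 25.5 tcp [593.4   5.  232.3] x [ 3.e-04 -1.e-04 -1.e+00] zdir -18.66 open 0.27 F [-0.1 -0.7 -0.7]
tool shift units [ 0.925 -0.005  0.014]
```

View pics/c16.png

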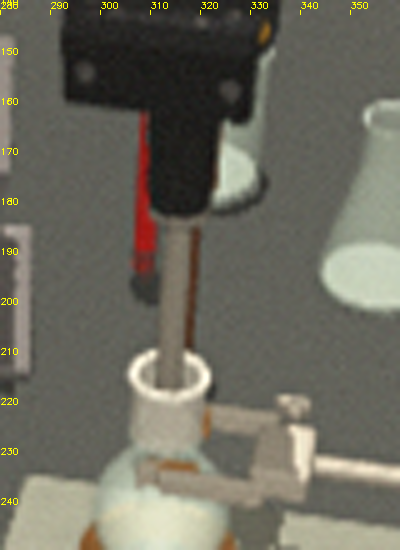

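View pics/c17.png

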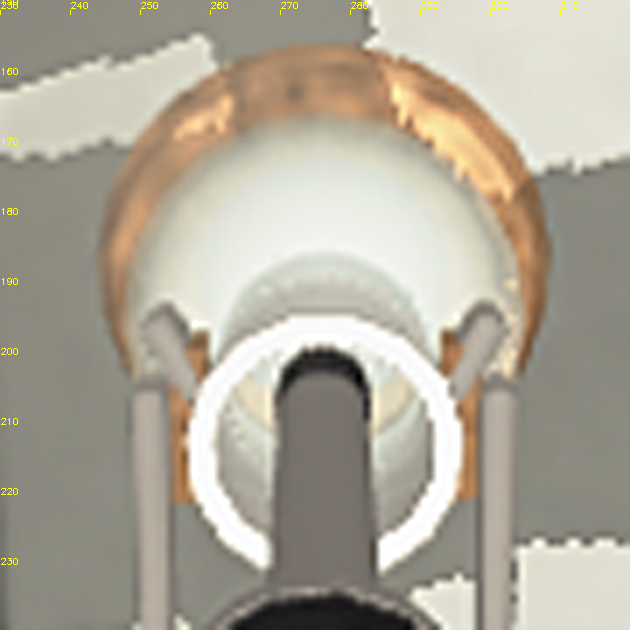

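Request:
step_arm --pt "0.05 0 0 0" --pt "0.1 0 0 0" --pt "0.1 0 0 0" --pt "0.1 0 0 0" --pt "0.1 0 0 0" --pt "0.1 0 0 0" --pt "0.1 0 0 0" --pt "0.1 0 0 0" --pt "0.1 0 0 0" --pt "0.05 0 0 0" --pt "0.03 0 0 0" --pt "0 0 0 0" --pt "0 0 0 0" --pt "0 0 0 0" --pt "0 0 0 0"

```text
t: 27.48
eef_pos: [593.4, 5.0, 185.7]
tcp_rot: [-0.231, 1.571, -0.557]
ft_force: [-0.4, 0.1, -1.2]
opening: 0.267
```

Run:
```python
from h import *
s=state(); go([594,4.5,186]); np.save("w11.npy",s,allow_pickle=True); print(s["moment"].round(2))
cv2.imwrite("pics/w11.png",read_camera("wrist")[:,:,::-1])
cv2.imwrite("pics/s11.png",read_camera("side")[:,:,::-1])
crop("pics/s11.png","pics/c18.png",270,150,80,120,5)
crop("pics/w11.png","pics/c19.png",230,150,90,90,7)
```

```text
t 27.48 tcp [593.4   5.  185.7] x [ 2.e-04 -1.e-04 -1.e+00] zdir -18.66 open 0.267 F [-0.4  0.1 -1.2]
tool shift units [-0.006 -0.005  0.015]
[ 0.07 -0.19  0.02]
```

View pics/c18.png

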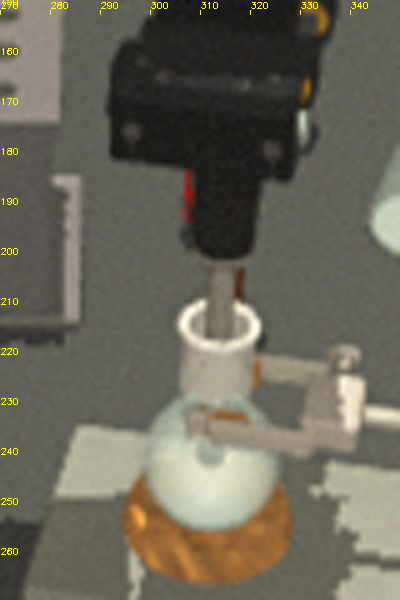

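View pics/c19.png

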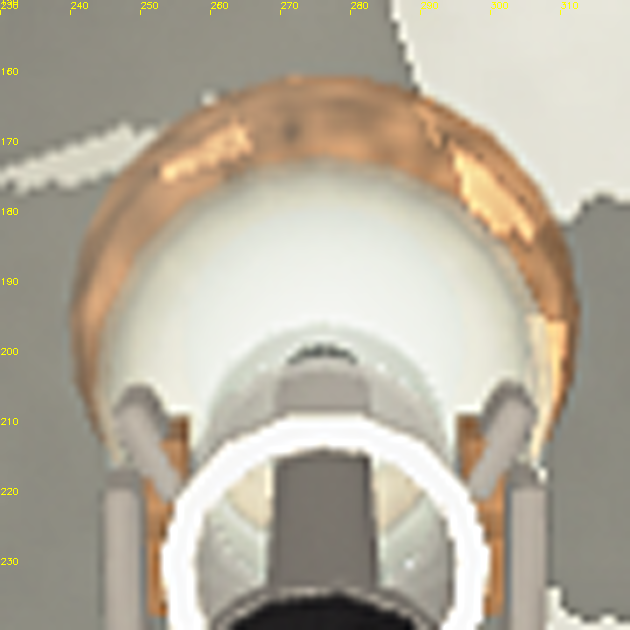

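View pics/s11.png

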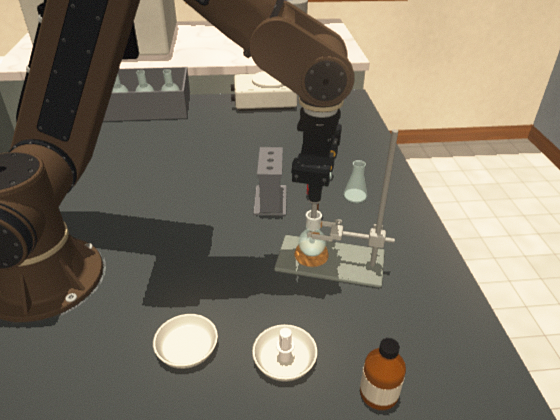

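Run:
```python
from h import *
s=np.load("w11.npy",allow_pickle=True).item()
for z in (46,52,58): print(z,np.round(proj("side",(594,4.5,z)),1), np.round(circ_ext("wrist",(593.4,5,z),6,s),1))
print("shoulder side bottom px obs ~", 150+260/5, [np.round(circ_ext("side",(594,4.5,z),13),1)[3] for z in (163,167,171)])
```

```text
46 [311.2 244. ] [269.3 281.5 197.7 209.5]
52 [311.3 242. ] [269.2 281.6 199.1 211.2]
58 [311.4 240. ] [269.1 281.7 200.6 212.9]
shoulder side bottom px obs ~ 202.0 [np.float64(206.0), np.float64(204.5), np.float64(203.0)]
```

Run:
```python
from h import *
go(); print(np.abs(state()["qvel"]).max()); print(job_done())
```

```text
t 27.57 tcp [593.4   5.  185.6] x [ 1.e-04 -1.e-04 -1.e+00] zdir -18.66 open 0.268 F [-0.1  0.3  0.4]
0.002511321090154779
the job is handed in; nothing more can be done
None
```

I finished the task and handed it in at about 27.6 s of the 70 s allowed; the hand-in gave no verdict.

- **Stopper:** I lifted it out of the neck and lowered it into the farther dish until it touched the floor (4.6 N), then let go. The last side picture shows it standing near the middle of the dish.
- **Probe:** I took the black probe from its holder and lowered its stem through the neck without touching anything, as far as the wrist force shows (about 1 N or less). The red and brown look-alikes were not touched.

**Last checks:**
- **Centring:** Just above the rim, the fits put the stem within about 1 mm of the mouth centre from the wrist camera. The side camera agreed within about 1 mm in x. The later pictures, down to the final pose, still look centred.
- **Height:** The wrist camera puts the tip at about 51 mm, against a target of 52 mm. The side view suggests the probe sits up to 4–5 mm higher. The side camera's y (and so height) readings also disagreed with the wrist by a few millimetres, but all are within the ±10 mm allowed.
- **Pose:** The tool points straight down and the arm is still. The opening is 25.5 mm on the 26 mm handle.
- **Surroundings:** The stand, the bottle and the conical flask look unmoved in the last side picture. The beaker is hidden there, but looked unmoved in an earlier top picture, after the probe had been brought over the flask.

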